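Pack out the slide rack with spacers

ROBOT

A 6-joint arm with a two-finger parallel gripper is mounted at the origin on a cart in front of the work surface, level with it; the furniture and walls round the work are solid. World frame = base frame: x ahead of the robot, y to its left, z up, the work surface at z = 0. Lengths are in mm, angles in rad, forces in N, time in s.
With the tool pointing down it reaches from about 350 to 875 mm from the base axis. Payload 4.2 kg.
Tool frame: the origin (TCP) lies midway between the tips of the shut fingers; the grasp point (between the pads) lies 19 mm behind it (tcp_to_grasp is the distance from the TCP to the grasp point, in mm); z points along the fingers, y is the line along which they close (so a half turn about z gives the same grasp; the last joint's range is limited). The gripper opens to 85 mm and grips with 20 to 120 N. Pads are 22 mm wide; open, the fingers measure 114 mm over their backs; the gripper's body (76 mm by 85 mm) begins 54 mm behind the grasp point. The pads swing forward as they close: fully open they stand 13 mm farther back than shut.
Start: joints at [1.364, 0.385, 0.008, 0, -1.194, -0.259], TCP at [280.677, 558.408, 231.312] pointing down, gripper open.
Joint ranges: [-3.14, 3.14], [-1.21, 2.06], [-1.07, 1.41], [-3.16, 2.05], [-2.99, -0.16], [-3.1, 3.1]. Speed limits (rad/s): [2.79, 2.79, 3.14, 3.14, 3.14, 3.14].

INTERFACE

Orientations are given as a unit quaternion [x, y, z, w].
In Python, from bench import read_state, get_image, job_done, tcp_to_grasp gives the robot as it stands.
- The arm moves only by the tool jog_arm, never from a script. Its argument "plan" is a list of rows, each a list of 3 entries, a list of its own where there are three numbers: the finger opening in mm, from 0 to 85.4, then the shift along the tool's x, y, z as a fraction of full scale, then the turn, a rotation vector about the tool's x, y, z as a fraction of full scale. A call has 1 to 10 rows; each row is the pose to reach, as a shift and turn from the pose commanded when the call began, along the tool's axes at that moment; what a row does not reach only later rows make up. Full scale, the value 1, is 0.1 m for a shift and 60 degrees for a turn. A row lasts 1/8 s, in which the tool goes at most 62.5 mm and 10.7 degrees, less where a joint would pass 70% of its speed; a pose out of reach is approached as far as the arm can. A call with a number of a shift or a turn outside -1 to 1 is refused whole. A call with a gripper value outside its range is refused whole. The fingers move at their own pace and stop on an object; the grip force is fixed at half the most. Time passes only in rows, so rows that repeat a pose let the fingers close. It gives the time, the measured TCP pose, the force, the opening and the grip force at its end, in the units of the state.
- read_state(): the state, without advancing time (a new reading comes with each control period).
- get_image(name): name is "scene" or "top" or "wrist"; returns a dict with "img" (400x640x3 uint8, red, green, blue), "range_z" (400x640 float32, mm along the optical axis (not along the pixel's ray), 0 where there is no reading), "intrinsics" (3x3 intrinsics, pixels), "extrinsics" (4x4, takes a point from camera to world coordinates); the wrist camera has in their place "tool_from_camera" (4x4, takes a point from camera to tool coordinates, whose origin is the TCP and whose axes are the flange's). Camera axes: x right, y down, z forward; pixel columns grow to the right and rows downward; lengths in mm; the calibration is good to about 2 mm. A picture is of the moment at which its call begins: read the wrist's pose just before it.
- job_done(): hands the job in; it is judged then, once.
The state is a dict: "clock": time; "joints": joint angles; "joint_vel": joint speeds; "joint_efforts": joint torques, N m; "position": TCP position; "ee_rot": TCP orientation; "contact_force": force on the tool from outside, world axes, zero at the start; "wrist_torque": the same for the moment, N m; "gripper_width": finger opening in mm; "grasp_force": force on a finger pad.
Only numpy, scipy, OpenCV 4.12 (cv2) and the standard library are available. Lean on these libraries where they do the work, as an engineer would, in place of code of your own. Each camera call takes 0.05 s, during which the arm holds its last target. There are 200 camera calls.

TASK

The black slide box in the aluminium transport rack must not rattle: fill the gap between it and the sprung steel pressure plate with the two thin white spacers. Put them in one at a time, upright and side by side, lengthwise across the rack, each pressed down until it stands on the rack's floor, so that the sprung plate holds the row snug; then let go. Leave the thick white spacer standing where it is.

Things in the scene. Friction and masses are not known exactly. Their poses are not given: they have to be found in the camera images.
- gap (a point): Middle of the gap, on the floor of the fixed aluminium rack (floor 6 mm above the table). y along the rack to the black box, x across, z up. Side walls 76 mm apart, 28 mm high above the floor. Box face (36 mm high) at y +19 mm; sprung steel plate at y -19 mm at rest: it yields 12 mm to -y, 0.25 N plus 0.25 N/mm, its top (22 to 42 mm up) flared back 9 mm. Two thin spacers (40 mm) push it back 2 mm.
- spacer_a_tab (a point): One of the two thin spacers. White plastic, standing on the table: body 56 mm wide (x), 20 mm thick (y), 40 mm high, foot and shoulders tapered 4 mm a side; an upright tab amid its top, 26 mm wide (x), 10 mm thick (y), from 40 to 86 mm above the underside; 80 g. The point lies in the tab, 64 mm above the underside; z up. Grip the tab across its 26 mm width.
- spacer_b_tab (a point): The other thin spacer, the same in every way. White plastic, standing on the table: body 56 mm wide (x), 20 mm thick (y), 40 mm high, foot and shoulders tapered 4 mm a side; an upright tab amid its top, 26 mm wide (x), 10 mm thick (y), from 40 to 86 mm above the underside; 80 g. The point lies in the tab, 64 mm above the underside; z up. Grip the tab across its 26 mm width.
- spacer_thick_tab (a point): The thick spacer, not to be used. (Beware the tall black cabinet at the left: x over 0.5, y over 0.3 m.) White plastic, standing on the table: body 56 mm wide (x), 30 mm thick (y), 40 mm high, foot and shoulders tapered 4 mm a side; an upright tab amid its top, 26 mm wide (x), 10 mm thick (y), from 40 to 86 mm above the underside; 120 g. The point lies in the tab, 64 mm above the underside; z up.
Things that resemble listed ones, but are neither listed nor needed, are in the scene too. What is shaped like the part that bears spacer_a_tab but green or turquoise is not meant.

How it is judged:
By the outcome, as a careful person would: the job done as asked, in the order asked, and still so for the second after the job is handed in, with the robot touching nothing.
It also fails if it takes over 56 s, if anything falls off the work surface, if the arm or the gripper's body presses on something with over 40 N, if the wrist force passes 120 N, or if a joint passes its speed limit or range.

## Working session

There is one attempt and no reset: what is moved stays moved. The work goes in short steps, Python scripts to look and compute and a tool call to move; the robot and the scene stay as the last step left them, time stands still between calls to the robot, and variables do not carry over. Pictures are saved under pics/ and viewed, at most 10 in all, crops included, and the job is handed in when it is done.

Besides the shell and the picture viewer there is one more tool, called after "Request:" in YAML: its name, and indented under it one key for each argument. jog_arm: Moves the arm, as the interface text tells. Its arguments: {"type":"object","properties":{"plan":{"type":"array"}},"required":["plan"]}

```bash
mkdir -p pics; ls; python3 - <<'E'
from bench import *
import cv2,numpy as np
print(read_state(),tcp_to_grasp)
for n in("scene","top"):
    d=get_image(n);cv2.imwrite(f"pics/{n}1.png",d["img"][:,:,::-1]);np.savez(f"{n}.npz",**d)
    print(n,d["intrinsics"],d["extrinsics"])
E
```

```text
pics
{'clock': 0.0, 'joints': array([ 1.36356607e+00,  3.85522687e-01,  6.66627868e-03, -5.11961374e-04,
       -1.19402402e+00, -2.58593753e-01]), 'joint_vel': array([ 0.00019463,  0.00077628,  0.00084193,  0.00129413, -0.00102119,
        0.0001182 ]), 'joint_efforts': array([-4.88105923e-05, -3.92296994e+01,  1.88399470e+01,  4.18615133e+00,
       -4.63757257e-03,  1.92875476e-07]), 'position': array([280.44664456, 557.90027982, 230.25594894]), 'ee_rot': array([ 9.72976040e-01, -2.30903622e-01, -2.11089986e-04,  1.04781599e-03]), 'contact_force': array([0.62084759, 0.19451532, 0.26917581]), 'wrist_torque': array([-0.01332334, -0.01582965, -0.04353958]), 'grasp_force': 0.0, 'gripper_width': 85.69760947046835} 18.700000000000003
scene [[437.96179767   0.         318.03166874]
 [  0.         437.96179767 197.05421473]
 [  0.           0.           1.        ]] [[ 5.22235115e-01 -5.48022006e-01  6.53408269e-01 -3.00012634e+02]
 [-8.52714881e-01 -3.24638187e-01  4.09252218e-01 -4.79713233e+02]
 [-1.21579454e-02 -7.70896834e-01 -6.36843981e-01  8.40699835e+02]
 [ 0.00000000e+00  0.00000000e+00  0.00000000e+00  1.00000000e+00]]
top [[426.47267945   0.         328.08651048]
 [  0.         426.47267945 199.01962273]
 [  0.           0.           1.        ]] [[-8.33173793e-03 -9.89060170e-01  1.47277159e-01  3.34760568e+02]
 [-9.99872772e-01  6.23666573e-03 -1.46814363e-02  4.25493491e+01]
 [ 1.36023055e-02 -1.47380743e-01 -9.88986296e-01  1.23449845e+03]
 [ 0.00000000e+00  0.00000000e+00  0.00000000e+00  1.00000000e+00]]
```

View pics/top1.png

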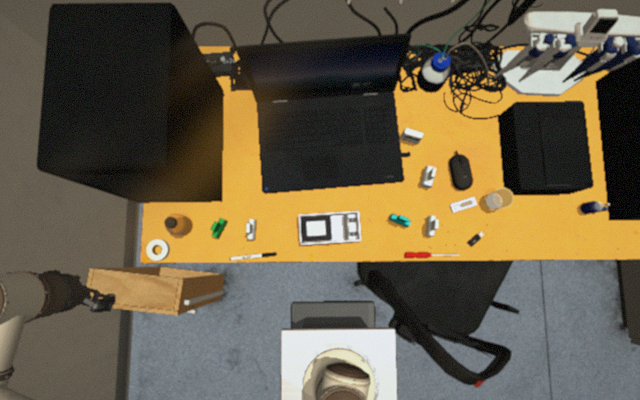

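View pics/scene1.png

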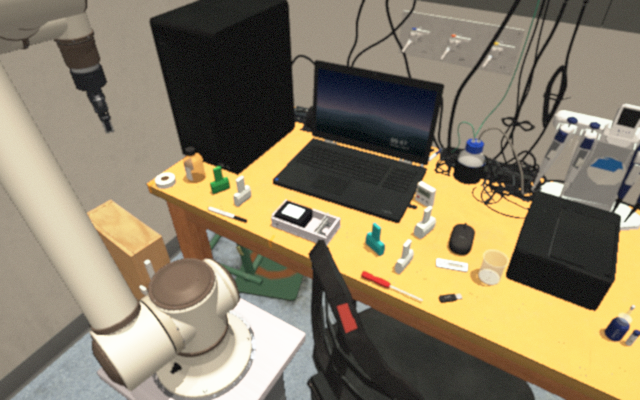

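The top view shows the rack at (330,228), with white blocks at (251,229), (432,225), (428,176) and (412,136). The green and turquoise ones are decoys. Next I'll enlarge the image and measure.

```bash
cat > h.py <<'E'
import numpy as np,cv2
def cloud(d,E=None):
    E=d["extrinsics"] if E is None else E
    z=d["range_z"].astype(float);K=d["intrinsics"];v,u=np.indices(z.shape)
    P=np.stack([(u-K[0,2])/K[0,0]*z,(v-K[1,2])/K[1,1]*z,z,np.ones_like(z)],-1)@E.T
    return P[...,:3]
E
python3 - <<'E'
from h import *
out=[]
for n,rois in (("top",{"L":(238,212,266,246),"R1":(418,210,446,240),"R2":(415,160,442,192),"R3":(400,122,428,148)}),("scene",{"L":(230,173,253,206),"R1":(392,238,416,274),"R2":(412,204,438,238),"R3":(412,178,438,205)})):
    d=dict(np.load(n+".npz"));P=cloud(d)
    im=d["img"].astype(int)
    for k,(a,b,c,e) in rois.items():
        s=np.s_[b:e,a:c];p=P[s].reshape(-1,3);q=im[s].reshape(-1,3)
        m=(q.min(1)>110)&(q.max(1)-q.min(1)<50)&(p[:,2]>8)
        p=p[m];t=p[p[:,2]>55];bd=p[(p[:,2]<48)]
        print(n,k,len(p),"zmax",np.percentile(p[:,2],[5,50,98]).round(),"tab",len(t),t.mean(0).round() if len(t) else 0)
        if len(bd)>4:
            r=cv2.minAreaRect(bd[:,:2].astype(np.float32));print("  body",np.round(r[0]),np.round(r[1]),round(r[2]))
        if len(t)>4:
            r=cv2.minAreaRect(t[:,:2].astype(np.float32));print("  tabrect",np.round(r[0]),np.round(r[1]),round(r[2]))
    if n=="top":
        A=cv2.resize(d["img"][195:260,225:375],None,fx=5,fy=5,interpolation=2)
        B=cv2.resize(d["img"][120:245,390:450],None,fx=4.5,fy=4.5,interpolation=2)[:, :]
        h=np.zeros((563,750,3),np.uint8);h[:325]=A;h2=cv2.resize(d["img"][120:245,370:490],None,fx=1.9,fy=1.9,interpolation=2)
        h[325:563,:228]=h2
        S=dict(np.load("scene.npz"))["img"][170:280,225:445]
        h[325:563,240:240+476]=cv2.resize(S,(476,238),interpolation=2)
        cv2.imwrite("pics/c1.png",h[:,:,::-1])
    if n=="top":
        p=P[205:250,292:368].reshape(-1,3);p=p[(p[:,2]>12)]
        r=cv2.minAreaRect(p[:,:2].astype(np.float32));print("rack",r,np.percentile(p[:,2],[5,50,95]).round())
E
```

```text
top L 136 zmax [ 34.  41. 433.] tab 44 [422. 227. 161.]
  body [428. 241.] [17. 54.] 88
  tabrect [378. 148.] [227.  25.] 61
top R1 116 zmax [32. 42. 89.] tab 41 [ 435. -267.   83.]
  body [ 436. -267.] [16. 55.] 83
  tabrect [ 434. -267.] [ 9. 25.] 78
top R2 165 zmax [33. 40. 89.] tab 42 [ 565. -251.  136.]
  body [ 578. -265.] [26. 56.] 76
  tabrect [ 455. -120.] [ 21. 404.] 40
top R3 121 zmax [56. 60. 64.] tab 117 [ 699. -220.   60.]
  tabrect [ 699. -220.] [52. 20.] 73
rack ((405.5353088378906, 18.994155883789062), (138.27520751953125, 171.87367248535156), 3.6377460956573486) [21. 40. 46.]
scene L 284 zmax [13. 39. 87.] tab 77 [418. 230.  84.]
  body [430. 239.] [20. 58.] 83
  tabrect [  64. -113.] [1034.   21.] 44
scene R1 272 zmax [17. 40. 88.] tab 86 [ 422. -272.   85.]
  body [ 433. -274.] [19. 59.] 71
  tabrect [  73. -369.] [778.  16.] 15
scene R2 345 zmax [13. 39. 87.] tab 79 [ 551. -273.   93.]
  body [ 619. -262.] [144.  45.] 6
  tabrect [ 143. -368.] [913.  17.] 13
scene R3 240 zmax [10. 44. 64.] tab 98 [ 687. -226.   68.]
  body [ 724. -201.] [122.  38.] 35
  tabrect [ 213. -359.] [1053.   49.] 16
```

View pics/c1.png

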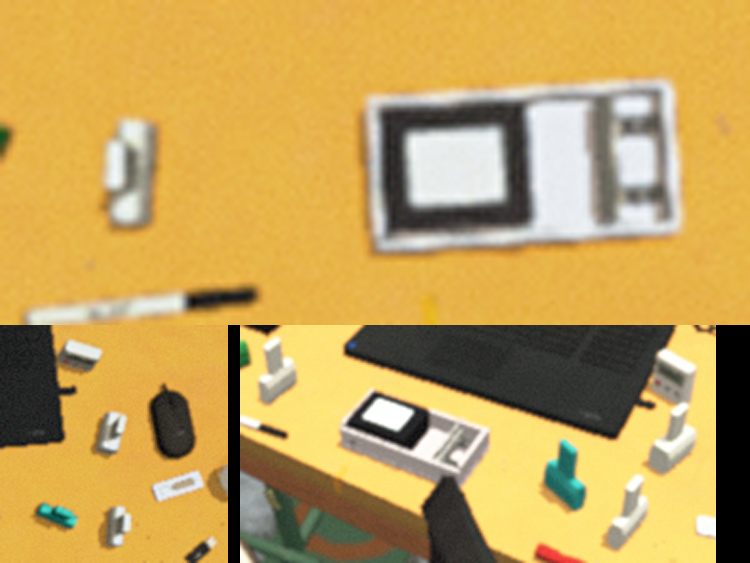

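The two thin spacers are at about (428,241) and (435,-267). The one at (578,-265) is 26+ mm thick, so that's the thick spacer, and (699,-220) is a meter-like box. I'll move towards the left thin spacer and turn the tool so it closes along x.

Request:
jog_arm:
  plan:
    - [60, [1, 0.8, 0], [0, 0, 0.25]]
    - [60, [1, 0.8, 0], [0, 0, 0.5]]
    - [60, [1, 0.8, 0], [0, 0, 0.7]]
    - [60, [1, 0.8, 0], [0, 0, 0.9]]
    - [60, [1, 0.8, 0], [0, 0, 1]]
    - [60, [1, 0.8, 0], [0, 0, 1]]

```text
clock: 0.85
position: [333.9, 441.6, 230.8]
ee_rot: [0.726, -0.688, 0.0, 0.001]
contact_force: [0.1, 0.4, 0.4]
gripper_width: 60.3
grasp_force: 0.0
```

Request:
jog_arm:
  plan:
    - [60, [1, -0.42, 0], [0, 0, 0.05]]
    - [60, [1, -0.42, 0], [0, 0, 0.05]]

```text
clock: 1.1
position: [381.8, 343.0, 230.7]
ee_rot: [0.709, -0.705, 0.0, 0.001]
contact_force: [0.1, 0.1, -0.3]
gripper_width: 59.8
grasp_force: 0.0
```

Request:
jog_arm:
  plan:
    - [60, [0.95, -0.42, 0], [0, 0, 0]]
    - [60, [0.95, -0.42, 0], [0, 0, 0]]
    - [60, [0.95, -0.42, 0], [0, 0, 0]]

```text
clock: 1.48
position: [424.7, 247.4, 231.1]
ee_rot: [0.708, -0.707, -0.0, 0.0]
contact_force: [0.6, 0.0, -0.7]
gripper_width: 60.3
grasp_force: 0.0
```

```bash
cat >> h.py <<'E'
from scipy.spatial.transform import Rotation as R
def wrist():
    from bench import read_state,get_image
    s=read_state();d=get_image("wrist")
    T=np.eye(4);T[:3,:3]=R.from_quat(s["ee_rot"]).as_matrix();T[:3,3]=s["position"]
    d["extrinsics"]=T@d["tool_from_camera"]
    print("clk",s["clock"],"tcp",s["position"].round(1),"yawx",np.degrees(np.arctan2(T[1,0],T[0,0])).round(1),"w",s["gripper_width"].round(1),"F",s["contact_force"].round(1))
    return d,s
E
python3 - <<'E'
from h import *
d,s=wrist();np.savez("w1.npz",**d);cv2.imwrite("pics/w1.png",d["img"][:,:,::-1]);print(d["tool_from_camera"].round(2),d["intrinsics"].round(1))
E
```

```text
Traceback (most recent call last):
  File "h.py", line 13, in wrist
    print("clk",s["clock"],"tcp",s["position"].round(1),"yawx",np.degrees(np.arctan2(T[1,0],T[0,0])).round(1),"w",s["gripper_width"].round(1),"F",s["contact_force"].round(1))
                                                                                                                  ^^^^^^^^^^^^^^^^^^^^^^^^
AttributeError: 'float' object has no attribute 'round'
```

```bash
sed -i 's/s\["gripper_width"\].round(1)/round(s["gripper_width"],1)/' h.py
python3 - <<'E'
from h import *
d,s=wrist();np.savez("w1.npz",**d);cv2.imwrite("pics/w1.png",d["img"][:,:,::-1]);print(d["tool_from_camera"].round(2),d["intrinsics"].round(1))
E
```

```text
clk 1.525 tcp [424.5 248.6 231.1] yawx -89.8 w 60.0 F [-0.1  1.2  0.2]
[[  -0.     -0.97   -0.26   65.29]
 [   1.     -0.      0.      0.69]
 [  -0.     -0.26    0.97 -142.27]
 [   0.      0.      0.      1.  ]] [[300.9   0.  315.7]
 [  0.  300.9 199.4]
 [  0.    0.    1. ]]
```

View pics/w1.png

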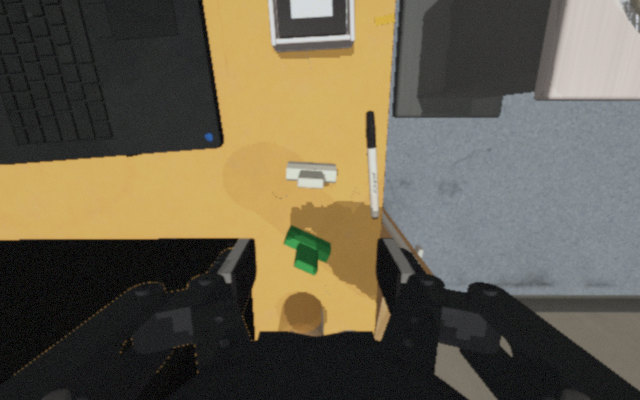

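The wrist view shows the white spacer at (311,173), the green decoy at (307,250) and the rack's near end at (313,25). Next I'll measure the spacer.

```bash
cat >> h.py <<'E'
def spacer(d,xy,rad=55):
    P=cloud(d).reshape(-1,3);q=d["img"].reshape(-1,3).astype(int)
    m=(q.max(1)-q.min(1)<60)&(q.min(1)>70)&(np.hypot(P[:,0]-xy[0],P[:,1]-xy[1])<rad)&(d["range_z"].ravel()>0)
    for n,lo,hi in(("tabtop",81,95),("tab",48,95),("body",10,44),("top",33,44)):
        p=P[m&(P[:,2]>lo)&(P[:,2]<hi)]
        if len(p)<6: print(n,len(p));continue
        r=cv2.minAreaRect(p[:,:2].astype(np.float32))
        print(n,len(p),"c",np.round(r[0],1),"sz",np.round(r[1],1),"ang",round(r[2],1),"med",np.median(p,0).round(1))
E
python3 - <<'E'
from h import *
d=dict(np.load("w1.npz"));spacer(d,(428,241))
E
```

```text
tabtop 271 c [429.3 244.6] sz [10.1 25.6] ang 87.7 med [429.3 243.9  85.3]
tab 410 c [429.4 244.5] sz [10.2 25.8] ang 87.7 med [429.3 241.7  84.7]
body 673 c [429.3 244.5] sz [19.8 55.8] ang 86.9 med [429.  238.8  38.2]
top 484 c [429.3 244.4] sz [18.2 55.9] ang 86.5 med [429.5 240.9  39.1]
```

Request:
jog_arm:
  plan:
    - [60, [0.041, -0.048, 0.4], [0, 0, 0.048]]
    - [60, [0.041, -0.048, 0.9], [0, 0, 0.048]]
    - [60, [0.041, -0.048, 0.95], [0, 0, 0.048]]
    - [60, [0.041, -0.048, 0.95], [0, 0, 0.048]]

```text
clock: 2.08
position: [429.7, 247.0, 137.2]
ee_rot: [-0.692, 0.722, -0.0, 0.001]
contact_force: [0.5, 0.1, 0.1]
gripper_width: 60.4
grasp_force: 0.0
```

```bash
python3 - <<'E'
from h import *
d,s=wrist();spacer(d,(429,244.5))
E
```

```text
clk 2.075 tcp [429.7 247.  137.2] yawx -92.5 w 60.4 F [0.5 0.1 0.1]
tabtop 560 c [429.4 244.3] sz [ 9.8 26. ] ang 87.4 med [429.5 243.8  85.3]
tab 958 c [429.4 244.3] sz [ 9.8 26. ] ang 87.4 med [429.3 240.7  84.3]
body 1342 c [429.3 244.5] sz [20.3 55.7] ang 87.4 med [428.5 238.3  37.5]
top 916 c [429.3 244. ] sz [17.1 55.6] ang 86.5 med [429.1 240.2  39.3]
```

Request:
jog_arm:
  plan:
    - [60, [0.026, 0, 0.45], [0, 0, 0]]
    - [60, [0.026, 0, 0.8], [0, 0, 0]]
    - [60, [0.026, 0, 0.91], [0, 0, 0]]
    - [60, [0.026, 0, 0.91], [0, 0, 0]]
    - [15, [0.026, 0, 0.91], [0, 0, 0]]
    - [15, [0.026, 0, 0.91], [0, 0, 0]]
    - [15, [0.026, 0, 0.91], [0, 0, 0]]
    - [15, [0.026, 0, 0.91], [0, 0, 0]]
    - [15, [0.026, 0, 0.91], [0, 0, 0]]
    - [15, [0.026, 0, 0.91], [0, 0, 0]]

```text
clock: 3.38
position: [429.8, 244.0, 46.8]
ee_rot: [-0.691, 0.723, -0.0, 0.001]
contact_force: [-1.5, 0.6, 6.7]
gripper_width: 25.0
grasp_force: 58.7
```

Request:
jog_arm:
  plan:
    - [15, [0, 0, -0.6], [0, 0, 0]]
    - [15, [0, 0, -1], [0, 0, 0]]
    - [15, [0.5, 0, -1], [0, 0, 0]]
    - [15, [1, 0, -1], [0, 0, 0]]
    - [15, [1, 0, -1], [0, 0, 0]]

```text
clock: 4.0
position: [423.2, 140.4, 145.3]
ee_rot: [-0.69, 0.724, 0.0, -0.001]
contact_force: [0.0, 0.7, -1.1]
gripper_width: 25.0
grasp_force: 59.4
```

```bash
python3 - <<'E'
from h import *
d,s=wrist();np.savez("w2.npz",**d);cv2.imwrite("pics/w2.png",d["img"][:,:,::-1])
E
```

```text
clk 4.0 tcp [423.2 140.4 145.3] yawx -92.8 w 25.0 F [ 0.   0.7 -1.1]
```

View pics/w2.png

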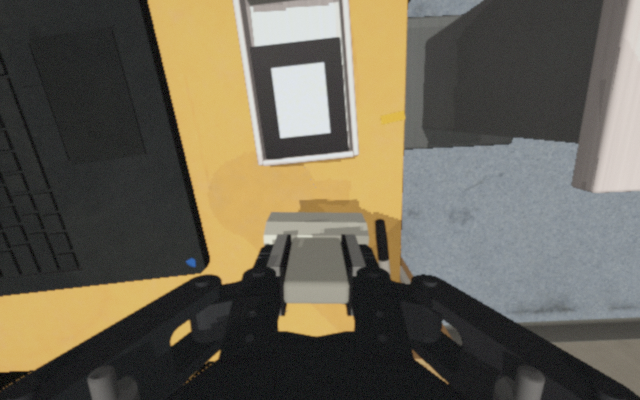

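The spacer is held upright, and the rack is ahead with its box face at about (297,45). I'll move nearer for a full view of the gap.

Request:
jog_arm:
  plan:
    - [15, [0.6, 0, 0], [0, 0, 0]]
    - [15, [0.6, 0, 0], [0, 0, 0]]
    - [15, [0.6, 0, 0], [0, 0, 0]]

```text
clock: 4.42
position: [422.5, 84.0, 145.5]
ee_rot: [-0.691, 0.723, -0.0, 0.001]
contact_force: [-0.5, -0.5, -0.7]
gripper_width: 25.3
grasp_force: 59.4
```

```bash
python3 - <<'E'
from h import *
d,s=wrist();np.savez("w3.npz",**d)
im=d["img"].copy();P=cloud(d)
for c in range(200,400,8):pass
z=np.clip(P[...,2],-10,60);z=((z+10)*3.5).astype(np.uint8)
out=np.hstack([im[:230,190:430,::-1],cv2.applyColorMap(z,cv2.COLORMAP_JET)[:230,190:430]])
cv2.imwrite("pics/w3.png",cv2.resize(out,None,fx=1.66,fy=1.66,interpolation=2))
E
```

```text
clk 4.425 tcp [422.5  84.  145.5] yawx -92.6 w 25.3 F [-0.5 -0.5 -0.7]
```

View pics/w3.png

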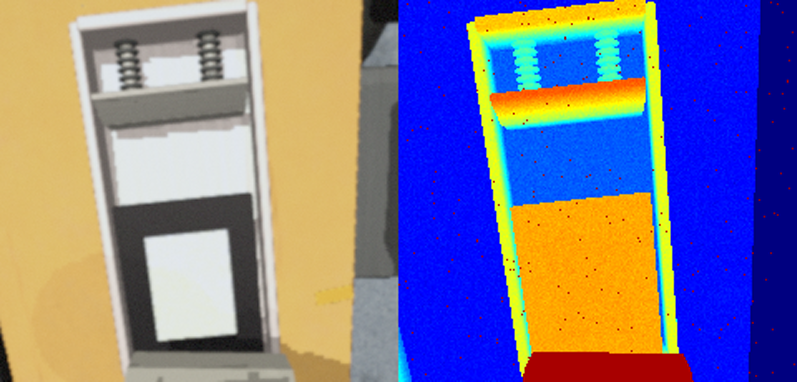

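The view shows the gap clearly: box face at the lower edge, sprung plate with its flare above, and the springs behind it. I'll work out the rack frame from depth.

```bash
python3 - <<'E'
from h import *
d=dict(np.load("w3.npz"));P=cloud(d)[:210,200:360].reshape(-1,3)
P=P[(P[:,2]>2)&(P[:,2]<60)]
w=P[(P[:,2]>31)&(P[:,2]<37)&(P[:,1]<90)]
# left (large x) & right wall lines by fitting after rough angle
from scipy.optimize import least_squares
box=P[(P[:,2]>39.5)&(P[:,2]<45)]
lbl=box[box[:,1]>5]
# direction from wall: sort into sides
xm=np.median(lbl[:,0]);print("box med",np.median(lbl,0))
sides=[]
for sg in(1,-1):
    s=w[(w[:,0]-xm)*sg>20]; s=s[(s[:,1]>-30)&(s[:,1]<80)]
    # centre line of strip by binned medians
    ys=np.arange(-30,80,5);c=[(y+2.5,np.median(s[(s[:,1]>=y)&(s[:,1]<y+5),0])) for y in ys if ((s[:,1]>=y)&(s[:,1]<y+5)).sum()>5]
    c=np.array(c);f=np.polyfit(c[:,0],c[:,1],1);sides.append(f);print(sg,f,"resid",np.std(c[:,1]-np.polyval(f,c[:,0])).round(2),len(c))
sl=np.mean([f[0] for f in sides]);a=np.arctan(sl)
yv=np.array([np.sin(a),np.cos(a)]);xv=np.array([np.cos(a),-np.sin(a)])
print("rack x axis angle deg",-np.degrees(a))
xc=np.mean([f[1] for f in sides])*np.cos(a);print("wall spacing",(sides[0][1]-sides[1][1])*np.cos(a))
U=np.stack([P[:,:2]@xv-xc,P[:,:2]@yv,P[:,2]],1)
C=U[abs(U[:,0])<25]
b=C[(C[:,2]>38)&(C[:,2]<46)]
# histogram along y
for lo in range(-70,20,3):
    k=C[(C[:,1]>=lo)&(C[:,1]<lo+3)]
    if len(k):print(lo,len(k),np.percentile(k[:,2],[5,50,95]).round(1))
bb=b[b[:,1]>b[:,1].max()-60]
edge=[np.percentile(b[(abs(b[:,0]-x)<5)&(b[:,1]>-8),1],1) for x in(-20,-10,0,10,20)];print("face v",np.round(edge,1))
print("xv",xv,"yv",yv,"xc",xc)
for fv in(np.median(edge),):print("gap world",xv*xc+yv*(fv-19))
E
```

```text
box med [429.33945109  54.56609733  41.98789169]
1 [-3.23246529e-02  4.72368874e+02] resid 1.92 22
-1 [-6.95039573e-02  3.93588326e+02] resid 1.28 22
rack x axis angle deg 2.914658014456093
wall spacing 78.67863649089084
-70 263 [ 4.8  6.9 23.3]
-67 249 [ 4.7  6.8 23.6]
-64 245 [ 4.7  6.6 23.2]
-61 141 [ 4.8 19.2 23.4]
-58 61 [18.7 21.3 23.7]
-52 215 [46.  47.2 48.4]
-49 408 [41.  44.6 47.7]
-46 379 [34.1 37.8 41.3]
-43 568 [ 5.5 28.4 34. ]
-40 212 [4.6 5.8 7. ]
-37 208 [4.5 5.7 6.8]
-34 206 [4.8 5.8 6.8]
-31 204 [4.6 5.6 6.9]
-28 198 [4.8 5.7 6.9]
-25 202 [4.6 5.7 6.9]
-22 199 [4.5 5.7 6.7]
-19 197 [4.5 5.8 7. ]
-16 189 [4.7 5.7 6.8]
-13 198 [4.6 5.7 7.1]
-10 188 [4.5 5.7 6.9]
-7 190 [4.5 5.7 6.7]
-4 219 [ 4.9 40.8 42.6]
-1 243 [40.7 41.9 43.1]
2 243 [40.8 41.9 42.9]
5 238 [40.8 41.9 43. ]
8 237 [40.8 41.9 42.9]
11 240 [40.7 41.9 43.1]
14 236 [40.9 42.2 43.2]
17 232 [41.1 42.1 43.3]
face v [-1.9 -2.  -1.9 -1.8 -1.8]
xv [0.99870638 0.05084844] yv [-0.05084844  0.99870638] xc 432.41849056632907
gap world [432.92144974   1.12247534]
```

```bash
python3 - <<'E'
from h import *
d=dict(np.load("w3.npz"));P=cloud(d)[:210,200:360].reshape(-1,3)
P=P[(P[:,2]>2)&(P[:,2]<60)]
xv=np.array([0.99870638,0.05084844]);yv=np.array([-xv[1],xv[0]])
U=np.stack([P[:,:2]@xv,P[:,:2]@yv,P[:,2]],1)
g=lambda lo,hi,zl,zh:U[(U[:,1]>lo)&(U[:,1]<hi)&(U[:,2]>zl)&(U[:,2]<zh)]
for lo in range(-38,60,8):
    f=g(lo,lo+8,4,8);t=g(lo,lo+8,32.8,35.5)
    L=t[t[:,0]<430,0];H=t[t[:,0]>430,0]
    print(lo,"floor",np.percentile(f[:,0],[1,99]).round(1) if len(f)>20 else "", "wallL",np.percentile(L,[3,50,97]).round(1),"wallH",np.percentile(H,[3,50,97]).round(1) if len(H) else "")
pl=g(-70,-40,44,50);print("plate top x",np.percentile(pl[:,0],[1,99]))
for x in(405,420,435,450,460):
    k=pl[abs(pl[:,0]-x)<5];f=g(-46,-38,4,8);f=f[abs(f[:,0]-x)<5];print(x,np.percentile(k[:,1],[1,50]).round(1),"floor end",np.percentile(f[:,1],1).round(1) if len(f) else "")
bx=g(0,50,40,44);print("box x",np.percentile(bx[:,0],[1,99]))
E
```

```text
-38 floor [395.1 470.4] wallL [390.2 392.5 394.6] wallH [471.2 473.2 475.2]
-30 floor [395.2 470.6] wallL [390.4 392.4 394.6] wallH [471.  472.8 475.2]
-22 floor [395.4 470.3] wallL [390.1 392.1 394.4] wallH [470.8 472.9 475.2]
-14 floor [395.2 470.5] wallL [390.1 392.4 394.5] wallH [471.  473.1 475.3]
-6 floor [394.8 470.3] wallL [390.3 392.4 394.5] wallH [470.8 472.7 475. ]
2 floor  wallL [390.1 392.3 394.4] wallH [471.  472.9 475. ]
10 floor  wallL [389.9 392.4 394.2] wallH [470.5 472.9 475.1]
18 floor  wallL [390.2 391.9 394. ] wallH [470.7 472.9 475. ]
26 floor  wallL [389.9 391.9 394.4] wallH [470.5 472.9 474.8]
34 floor  wallL [390.1 392.2 394.1] wallH [470.7 472.9 474.7]
42 floor  wallL [390.1 392.6 394.5] wallH [471.  472.7 474.7]
50 floor  wallL [389.8 391.8 394.1] wallH [471.1 472.9 474.9]
58 floor  wallL [390.3 392.  394. ] wallH [470.8 472.4 474.8]
plate top x [399.03432868 466.55679942]
405 [-51.3 -49.2] floor end -40.8
420 [-51.2 -49. ] floor end -40.9
435 [-51.2 -48.8] floor end -40.8
450 [-51.2 -48.9] floor end -40.7
460 [-51.1 -48.8] floor end -40.7
box x [399.49312228 465.47248663]
```

```bash
cat >> h.py <<'E'
def inhand(d):
    P=cloud(d,d["tool_from_camera"]).reshape(-1,3);q=d["img"].reshape(-1,3).astype(int)
    m=(q.max(1)-q.min(1)<60)&(q.min(1)>70)&(d["range_z"].ravel()>0)&(abs(P[:,1])<35)&(abs(P[:,0])<25)&(P[:,2]<60)
    p=P[m];
    for z in range(-45,50,5):
        k=p[(p[:,2]>=z)&(p[:,2]<z+5)]
        if len(k)>20: print("z",z,len(k),"x",np.percentile(k[:,0],[2,98]).round(1),"y",np.percentile(k[:,1],[2,98]).round(1))
E
python3 - <<'E'
from h import *
inhand(dict(np.load("w3.npz")))
E
```

```text
z -45 32 x [-7.6 11.3] y [-14.8  24. ]
z -40 1789 x [-5.  10.1] y [-14.7  16.3]
z -35 522 x [ 3.3 10.4] y [-17.7  19.2]
z -30 476 x [ 3.4 10.5] y [-17.6  19. ]
z -25 412 x [ 3.4 10.5] y [-17.9  19. ]
z -20 369 x [ 3.4 10.4] y [-17.6  18.9]
z -15 334 x [ 3.5 10.4] y [-17.8  19.2]
z -10 312 x [ 3.4 10.4] y [-20.9  21.7]
z -5 223 x [3.5 9.7] y [-11.7  13.3]
z 0 185 x [3.1 4.7] y [-11.5  12.7]
z 5 776 x [0.6 6.7] y [-26.4  28.1]
z 10 682 x [5.8 8.8] y [-25.9  27.6]
z 15 446 x [7.7 9.6] y [-26.2  27.6]
z 20 268 x [8.6 9.6] y [-25.9  27.7]
z 25 253 x [8.7 9.7] y [-26.1  27.8]
z 30 212 x [8.6 9.6] y [-25.8  26.9]
```

Request:
jog_arm:
  plan:
    - [15, [0.4, -0.07, 0], [0, 0, -0.05]]
    - [15, [0.75, -0.145, 0.1], [0, 0, -0.092]]
    - [15, [0.75, -0.145, 0.4], [0, 0, -0.092]]
    - [15, [0.75, -0.145, 0.4], [0, 0, -0.092]]
    - [15, [0.75, -0.145, 0.4], [0, 0, -0.092]]

```text
clock: 5.1
position: [434.0, 8.8, 106.0]
ee_rot: [0.726, -0.688, 0.0, -0.0]
contact_force: [0.1, 0.7, -1.1]
gripper_width: 25.4
grasp_force: 59.3
```

```bash
python3 - <<'E'
from h import *
d,s=wrist();inhand(d)
P=cloud(d).reshape(-1,3);xv=np.array([0.99870638,0.05084844]);yv=np.array([-xv[1],xv[0]])
U=np.stack([P[:,:2]@xv,P[:,:2]@yv,P[:,2]],1)
k=U[(abs(U[:,0]-432)<30)&(U[:,2]>45)&(U[:,2]<50)&(U[:,1]<-35)&(U[:,1]>-70)];print("plate top v",np.percentile(k[:,1],[1,50,99]))
f=U[(U[:,1]>-40)&(U[:,1]<-26)&(U[:,2]>4)&(U[:,2]<8)];print("floor u",np.percentile(f[:,0],[1,99]) if len(f)>9 else len(f), np.percentile(f[:,1],[1,99]))
t=s["position"][:2];print("tcp u,v",t@xv,t@yv)
E
```

```text
clk 5.1 tcp [434.    8.8 106. ] yawx -86.9 w 25.4 F [ 0.1  0.7 -1.1]
z -45 32 x [-7.4 11.3] y [-14.6  16.7]
z -40 1828 x [-5.5 10.1] y [-14.8  16.2]
z -35 519 x [ 3.2 10.4] y [-17.7  18.7]
z -30 462 x [ 3.2 10.4] y [-17.7  18.8]
z -25 410 x [ 3.2 10.3] y [-17.9  18.9]
z -20 371 x [ 3.3 10.4] y [-17.9  19. ]
z -15 341 x [ 3.3 10.4] y [-17.9  19.2]
z -10 325 x [ 3.3 10.4] y [-22.3  22. ]
z -5 210 x [3.4 9.8] y [-13.5  16.3]
z 0 188 x [3.3 4.5] y [-11.5  12.6]
z 5 780 x [0.6 6.7] y [-26.6  28. ]
z 10 670 x [5.7 8.6] y [-26.2  27.6]
z 15 433 x [7.6 9.5] y [-26.2  27.5]
z 20 266 x [8.6 9.6] y [-26.   27.6]
z 25 264 x [8.5 9.6] y [-25.6  27.3]
z 30 221 x [8.6 9.5] y [-25.9  27.6]
plate top v [-51.3884012  -49.94509476 -47.64706055]
floor u [395.21930381 550.15245724] [-36.12812714 -26.07527034]
tcp u,v 433.83842822176473 -13.316537505433145
```

Request:
jog_arm:
  plan:
    - [15, [0.008, 0.005, 0.2], [0, 0, 0]]
    - [15, [0.008, 0.005, 0.35], [0, 0, 0]]
    - [15, [0.008, 0.005, 0.45], [0, 0, 0]]
    - [15, [0.008, 0.005, 0.5], [0, 0, 0]]
    - [15, [0.008, 0.005, 0.5], [0, 0, 0]]

```text
clock: 5.78
position: [432.8, 7.1, 55.5]
ee_rot: [0.725, -0.689, 0.0, -0.0]
contact_force: [0.6, 0.1, -0.5]
gripper_width: 24.9
grasp_force: 59.3
```

Request:
jog_arm:
  plan:
    - [15, [0, 0, 0.02], [0, 0, 0]]
    - [15, [0, 0, 0.03], [0, 0, 0]]
    - [15, [0, 0, 0.033], [0, 0, 0]]
    - [15, [0, 0, 0.033], [0, 0, 0]]

```text
clock: 6.28
position: [432.9, 7.0, 52.7]
ee_rot: [0.725, -0.689, 0.0, -0.0]
contact_force: [-0.6, -0.7, 4.9]
gripper_width: 25.1
grasp_force: 60.2
```

Request:
jog_arm:
  plan:
    - [40, [0, 0, 0.03], [0, 0, 0]]
    - [50, [0, 0, 0.03], [0, 0, 0]]
    - [50, [0, 0, 0.03], [0, 0, 0]]
    - [50, [0, 0, -0.2], [0, 0, 0]]
    - [60, [0, 0, -0.6], [0, 0, 0]]
    - [60, [0, 0, -1], [0, 0, 0]]
    - [60, [0, 0, -1], [0, 0, 0]]

```text
clock: 7.15
position: [434.6, 7.6, 155.0]
ee_rot: [0.725, -0.688, 0.002, -0.003]
contact_force: [-0.6, -0.5, -0.3]
gripper_width: 60.3
grasp_force: 0.0
```

Request:
jog_arm:
  plan:
    - [60, [1, 0, -0.3], [0, 0, 0]]
    - [60, [1, 0, -0.5], [0, 0, 0]]
    - [60, [1, 0, -0.5], [0, 0, 0]]

```text
clock: 7.52
position: [438.5, -94.7, 203.1]
ee_rot: [0.724, -0.69, 0.001, -0.001]
contact_force: [-0.6, 0.3, -0.0]
gripper_width: 59.9
grasp_force: 0.0
```

Request:
jog_arm:
  plan:
    - [60, [0.7, 0.1, 0], [0, 0, 0.15]]
    - [60, [0.7, 0.1, 0], [0, 0, 0.15]]
    - [60, [0.7, 0.1, 0], [0, 0, 0.15]]

```text
clock: 7.9
position: [430.5, -163.2, 200.7]
ee_rot: [-0.669, 0.744, 0.001, -0.001]
contact_force: [0.5, 0.5, 0.2]
gripper_width: 60.1
grasp_force: 0.0
```

```bash
python3 - <<'E'
from h import *
d,s=wrist();cv2.imwrite("pics/w4.png",d["img"][:,:,::-1]);spacer(d,(435,-268),45)
E
```

```text
clk 7.9 tcp [ 430.5 -163.2  200.7] yawx -96.1 w 60.1 F [0.5 0.5 0.2]
tabtop 435 c [ 435.4 -266. ] sz [10.1 24.9] ang 82.6 med [ 435.5 -265.7   85.4]
tab 580 c [ 435.2 -265.9] sz [10.2 25.3] ang 82.8 med [ 435.4 -264.2   85.1]
body 905 c [ 435.5 -265.6] sz [19.8 55.9] ang 82.7 med [ 433.6 -261.2   38.7]
top 711 c [ 435.6 -265.6] sz [18.  55.9] ang 83.8 med [ 431.1 -262.6   39.2]
```

View pics/w4.png

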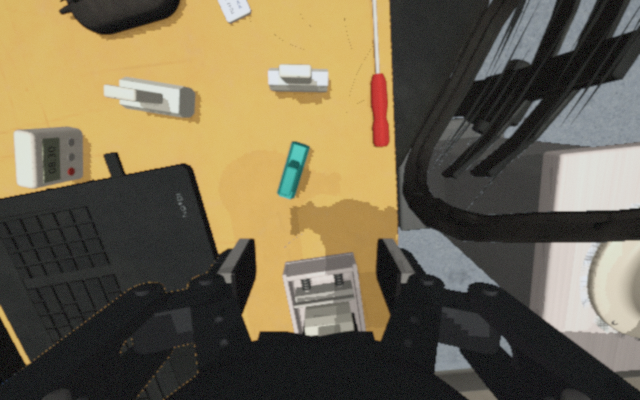

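The view shows the thin spacer at (298,78), the thick one at (155,97) further in, and the first spacer standing in the rack at (328,320). Going to the thin one.

Request:
jog_arm:
  plan:
    - [60, [0.6, -0.09, 0], [0, 0, 0.02]]
    - [60, [1, -0.158, 0.2], [0, 0, 0.02]]
    - [60, [1, -0.158, 0.65], [0, 0, 0.02]]
    - [60, [1, -0.158, 0.65], [0, 0, 0.02]]
    - [60, [1, -0.158, 0.65], [0, 0, 0.02]]

```text
clock: 8.57
position: [437.6, -263.9, 138.2]
ee_rot: [-0.662, 0.75, -0.001, 0.0]
contact_force: [-0.2, -0.4, 0.1]
gripper_width: 60.2
grasp_force: 0.0
```

```bash
python3 - <<'E'
from h import *
d,s=wrist();spacer(d,(435,-266),42)
E
```

```text
clk 8.575 tcp [ 437.6 -263.9  138.2] yawx -97.1 w 60.2 F [-0.2 -0.4  0.1]
tabtop 544 c [ 435.3 -266.5] sz [ 9.8 25.4] ang 83.1 med [ 435.2 -267.1   85.4]
tab 934 c [ 435.5 -266.5] sz [ 9.9 25.9] ang 83.3 med [ 435.1 -269.8   84.2]
body 1327 c [ 435.5 -266.1] sz [20.7 55.9] ang 82.8 med [ 434.2 -272.3   37.7]
top 908 c [ 435.4 -267.1] sz [16.7 55.9] ang 82.9 med [ 434.9 -270.2   39.2]
```

Request:
jog_arm:
  plan:
    - [60, [0.027, 0.019, 0.45], [0, 0, 0]]
    - [60, [0.027, 0.019, 0.8], [0, 0, 0]]
    - [60, [0.027, 0.019, 0.91], [0, 0, 0]]
    - [60, [0.027, 0.019, 0.91], [0, 0, 0]]
    - [15, [0.027, 0.019, 0.91], [0, 0, 0]]
    - [15, [0.027, 0.019, 0.91], [0, 0, 0]]
    - [15, [0.027, 0.019, 0.91], [0, 0, 0]]
    - [15, [0.027, 0.019, 0.91], [0, 0, 0]]
    - [15, [0.027, 0.019, 0.91], [0, 0, 0]]
    - [15, [0.027, 0.019, 0.91], [0, 0, 0]]

```text
clock: 9.88
position: [435.3, -267.2, 47.4]
ee_rot: [-0.661, 0.75, -0.001, 0.001]
contact_force: [0.7, 1.4, 6.5]
gripper_width: 24.9
grasp_force: 58.7
```

Request:
jog_arm:
  plan:
    - [15, [0, 0, -0.5], [0, 0, 0]]
    - [15, [0, 0, -1], [0, 0, 0]]
    - [15, [0, 0, -1], [0, 0, 0]]
    - [15, [0, 0, -1], [0, 0, 0]]

```text
clock: 10.38
position: [433.5, -266.6, 145.6]
ee_rot: [-0.661, 0.751, 0.001, 0.0]
contact_force: [-0.1, -0.1, -1.0]
gripper_width: 25.1
grasp_force: 59.1
```

Request:
jog_arm:
  plan:
    - [15, [-0.1, 0, -0.4], [0, 0, -0.1]]
    - [15, [-0.6, 0, -0.5], [0, 0, -0.17]]
    - [15, [-1, 0, -0.5], [0, 0, -0.17]]
    - [15, [-1, 0, -0.5], [0, 0, -0.17]]

```text
clock: 10.88
position: [446.1, -165.7, 194.6]
ee_rot: [0.726, -0.687, -0.001, 0.001]
contact_force: [0.3, 0.0, -0.9]
gripper_width: 24.9
grasp_force: 59.2
```

Request:
jog_arm:
  plan:
    - [15, [-0.5, 0, 0], [0, 0, 0]]
    - [15, [-1, 0, 0], [0, 0, 0]]
    - [15, [-1, 0, 0], [0, 0, 0]]

```text
clock: 11.25
position: [440.9, -66.2, 194.8]
ee_rot: [0.726, -0.687, -0.001, 0.001]
contact_force: [0.5, 0.1, -0.8]
gripper_width: 25.3
grasp_force: 59.2
```

Request:
jog_arm:
  plan:
    - [15, [-0.5, 0, 0], [0, 0, 0]]
    - [15, [-1, 0, 0], [0, 0, 0]]
    - [15, [-1, 0, 0], [0, 0, 0]]

```text
clock: 11.62
position: [436.4, 33.1, 195.1]
ee_rot: [0.726, -0.688, -0.0, 0.001]
contact_force: [-0.5, -0.7, -1.2]
gripper_width: 25.5
grasp_force: 59.2
```

Request:
jog_arm:
  plan:
    - [15, [-0.4, 0, 0], [0, 0, 0]]
    - [15, [-0.7, 0, 0], [0, 0, 0]]
    - [15, [-0.7, 0, 0], [0, 0, 0]]
    - [15, [-0.7, 0, 0], [0, 0, 0]]

```text
clock: 12.12
position: [432.8, 100.5, 195.3]
ee_rot: [0.725, -0.689, -0.0, 0.001]
contact_force: [1.0, 0.2, -0.1]
gripper_width: 24.9
grasp_force: 59.2
```

```bash
python3 - <<'E'
from h import *
d,s=wrist();np.savez("w5.npz",**d);cv2.imwrite("pics/w5.png",d["img"][:,:,::-1]);inhand(d)
P=cloud(d).reshape(-1,3);xv=np.array([0.99870638,0.05084844]);yv=np.array([-xv[1],xv[0]])
P=np.stack([P[:,:2]@xv-432.7,P[:,:2]@yv,P[:,2]],1);P=P[abs(P[:,0])<36]
for lo in range(-64,10,3):
    k=P[(abs(P[:,0])<30)&(P[:,1]>=lo)&(P[:,1]<lo+3)&(P[:,2]<110)]
    if len(k)>9:print(lo,len(k),np.percentile(k[:,2],[5,50,95]).round(1))
t=P[(P[:,2]>87)&(P[:,2]<96)&(P[:,1]>-40)&(P[:,1]<20)]
print("tab top",cv2.minAreaRect(t[:,:2].astype(np.float32)) if len(t)>5 else len(t))
t=s["position"][:2];print("tcp u,v",t@xv-432.7,t@yv)
E
```

```text
clk 12.125 tcp [432.8 100.5 195.3] yawx -87.1 w 24.9 F [ 1.   0.2 -0.1]
z -45 25 x [-8.1 11.8] y [-14.9  34.7]
z -40 1760 x [-5.3 10.1] y [-15.   16.2]
z -35 507 x [ 3.1 10.4] y [-17.7  19.1]
z -30 474 x [ 3.  10.4] y [-17.8  18.9]
z -25 415 x [ 3.1 10.4] y [-17.8  19. ]
z -20 370 x [ 3.1 10.4] y [-17.8  18.9]
z -15 341 x [ 3.1 10.3] y [-17.8  19.1]
z -10 324 x [ 3.2 10.4] y [-21.3  21.5]
z -5 207 x [3.1 9.9] y [-15.5  13.3]
z 0 190 x [3.1 4.2] y [-11.2  12.7]
z 5 697 x [0.3 6.3] y [-26.7  27.8]
z 10 673 x [5.3 8. ] y [-26.   27.5]
z 15 479 x [7.2 9.1] y [-26.4  27.4]
z 20 280 x [8.4 9.2] y [-26.   27.3]
z 25 241 x [8.4 9.2] y [-25.7  26.8]
z 30 229 x [8.4 9.1] y [-26.2  27.3]
-64 195 [ 4.6  6.2 23.5]
-61 89 [ 4.9 19.5 23.2]
-58 42 [19.4 21.6 24.4]
-52 161 [45.8 47.1 48.5]
-49 354 [40.7 44.5 47.6]
-46 340 [34.1 37.8 41.9]
-43 557 [ 5.7 26.4 34. ]
-40 195 [4.7 5.9 7. ]
-37 177 [4.5 5.7 7.1]
-34 176 [4.4 5.8 7. ]
-31 112 [4.3 5.7 6.9]
-28 11 [5.1 5.5 6.8]
-25 43 [36.3 38.6 40.5]
-22 84 [41.4 44.8 46.5]
-19 221 [44.9 90.5 92.3]
-16 238 [44.8 90.7 92.5]
-13 237 [44.7 90.5 92.8]
-10 381 [43.6 46.5 91.2]
-7 273 [22.6 38.7 42.8]
-4 149 [27.6 41.4 43.1]
-1 191 [40.7 41.9 43.1]
2 256 [40.6 41.9 43. ]
5 191 [40.8 41.8 43.2]
8 190 [40.8 42.  43. ]
tab top ((-0.5088005065917969, -14.008142471313477), (9.684854507446289, 24.787891387939453), 89.80521392822266)
tcp u,v 4.6193602813472125 78.33437023378548
```

View pics/w5.png

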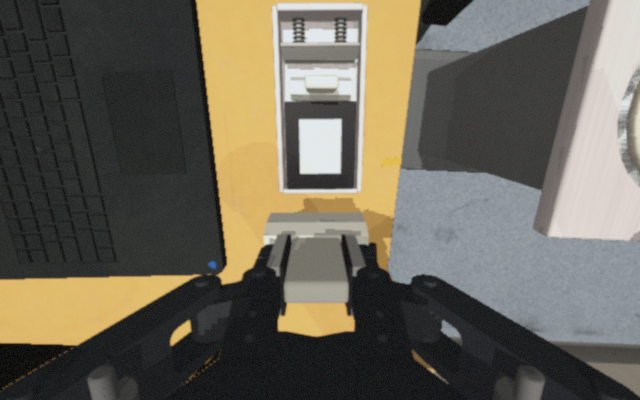

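The first spacer stands upright at rack (u −0.5, v −14.0), with its front at −24 and the plate at −41. I'll go over the rest of the gap and come down at v ≈ −33.

Request:
jog_arm:
  plan:
    - [15, [0.5, 0.02, 0], [0, 0, 0]]
    - [15, [1, 0.041, 0], [0, 0, 0]]
    - [15, [1, 0.041, 0], [0, 0, 0]]
    - [15, [1, 0.041, 0], [0, 0, 0]]

```text
clock: 12.68
position: [434.0, 1.1, 196.0]
ee_rot: [0.724, -0.689, 0.0, -0.0]
contact_force: [0.4, 0.4, -0.2]
gripper_width: 25.1
grasp_force: 59.2
```

Request:
jog_arm:
  plan:
    - [15, [0.129, 0, 0], [0, 0, 0]]
    - [15, [0.129, 0, 0.3], [0, 0, 0]]
    - [15, [0.129, 0, 0.6], [0, 0, 0]]
    - [15, [0.129, 0, 0.8], [0, 0, 0]]
    - [15, [0.129, 0, 0.8], [0, 0, 0]]
    - [15, [0.129, 0, 0.8], [0, 0, 0]]

```text
clock: 13.42
position: [435.5, -10.7, 116.8]
ee_rot: [0.725, -0.688, 0.0, -0.001]
contact_force: [0.2, 0.6, 0.3]
gripper_width: 24.9
grasp_force: 59.2
```

```bash
cat >> h.py <<'E'
def uv(p):
    xv=np.array([0.99870638,0.05084844]);yv=np.array([-xv[1],xv[0]]);return round(p[:2]@xv-432.7,2),round(p[:2]@yv,2)
E
python3 - <<'E'
from h import *
d,s=wrist();print(uv(s["position"]))
E
```

```text
clk 13.425 tcp [435.5 -10.7 116.8] yawx -87.0 w 24.9 F [0.2 0.6 0.3]
(np.float64(1.68), np.float64(-32.84))
```

Request:
jog_arm:
  plan:
    - [15, [0.018, 0.012, 0], [0, 0, 0]]
    - [15, [0.018, 0.012, 0.15], [0, 0, 0]]
    - [15, [0.018, 0.012, 0.25], [0, 0, 0]]
    - [15, [0.018, 0.012, 0.35], [0, 0, 0]]
    - [15, [0.018, 0.012, 0.4], [0, 0, 0]]
    - [15, [0.018, 0.012, 0.4], [0, 0, 0]]

```text
clock: 14.22
position: [433.5, -12.9, 75.7]
ee_rot: [0.725, -0.689, -0.0, 0.0]
contact_force: [0.6, -0.3, -0.9]
gripper_width: 24.8
grasp_force: 59.2
```

```bash
python3 - <<'E'
from h import *
d,s=wrist();print(uv(s["position"]))
E
```

```text
clk 14.225 tcp [433.5 -12.9  75.7] yawx -87.0 w 24.8 F [ 0.6 -0.3 -0.9]
(np.float64(-0.46), np.float64(-34.96))
```

Request:
jog_arm:
  plan:
    - [15, [0, -0.005, 0.06], [0, 0, 0]]
    - [15, [0, -0.005, 0.1], [0, 0, 0]]
    - [15, [0, -0.005, 0.14], [0, 0, 0]]
    - [15, [0, -0.005, 0.17], [0, 0, 0]]
    - [15, [0, -0.005, 0.2], [0, 0, 0]]
    - [15, [0, -0.005, 0.2], [0, 0, 0]]

```text
clock: 15.02
position: [433.9, -12.9, 55.7]
ee_rot: [0.725, -0.689, -0.0, 0.0]
contact_force: [-0.4, 0.8, -0.1]
gripper_width: 25.1
grasp_force: 59.3
```

Request:
jog_arm:
  plan:
    - [15, [0, 0, 0.015], [0, 0, 0]]
    - [15, [-0.008, 0, 0.02], [0, 0, 0]]
    - [15, [-0.014, 0, 0.025], [0, 0, 0]]
    - [15, [-0.014, 0, 0.028], [0, 0, 0]]
    - [15, [-0.014, 0, 0.028], [0, 0, 0]]

```text
clock: 15.65
position: [434.0, -11.7, 53.4]
ee_rot: [0.725, -0.689, 0.0, 0.0]
contact_force: [0.6, -2.7, 1.9]
gripper_width: 24.9
grasp_force: 59.6
```

Request:
jog_arm:
  plan:
    - [15, [-0.003, 0, 0.004], [0, 0, 0]]
    - [15, [-0.006, 0, 0.008], [0, 0, 0]]
    - [15, [-0.006, 0, 0.008], [0, 0, 0]]
    - [15, [-0.006, 0, 0.008], [0, 0, 0]]

```text
clock: 16.15
position: [434.0, -11.5, 53.3]
ee_rot: [0.725, -0.688, 0.0, 0.001]
contact_force: [-1.5, -4.9, 9.5]
gripper_width: 25.1
grasp_force: 60.4
```

Firm against the floor and against the row. I'll release and rise.

Request:
jog_arm:
  plan:
    - [40, [-0.003, 0, 0.005], [0, 0, 0]]
    - [50, [-0.003, 0, 0.005], [0, 0, 0]]
    - [50, [-0.003, 0, 0.005], [0, 0, 0]]
    - [50, [-0.003, 0, -0.2], [0, 0, 0]]
    - [50, [-0.003, 0, -0.6], [0, 0, 0]]
    - [50, [-0.003, 0, -1], [0, 0, 0]]
    - [50, [-0.003, 0, -1], [0, 0, 0]]

```text
clock: 17.02
position: [436.0, -9.8, 155.3]
ee_rot: [0.725, -0.688, 0.002, -0.003]
contact_force: [0.8, 0.9, -0.4]
gripper_width: 50.1
grasp_force: 0.0
```

Request:
jog_arm:
  plan:
    - [50, [-0.5, 0, -0.3], [0, 0, 0]]
    - [50, [-1, 0, -0.5], [0, 0, 0]]
    - [50, [-1, 0, -0.5], [0, 0, 0]]
    - [50, [-1, 0, -0.5], [0, 0, 0]]

```text
clock: 17.52
position: [427.9, 89.1, 201.2]
ee_rot: [0.725, -0.689, -0.001, 0.001]
contact_force: [-0.7, -0.0, -0.9]
gripper_width: 50.2
grasp_force: 0.0
```

```bash
python3 - <<'E'
from h import *
d,s=wrist();cv2.imwrite("pics/w6.png",cv2.resize(d["img"][0:230,200:460,::-1],None,fx=2.5,fy=2.5,interpolation=2))
P=cloud(d).reshape(-1,3);xv=np.array([0.99870638,0.05084844]);yv=np.array([-xv[1],xv[0]])
P=np.stack([P[:,:2]@xv-432.7,P[:,:2]@yv,P[:,2]],1);P=P[abs(P[:,0])<36]
for a,b in((-40,-23),(-23,0)):
    t=P[(P[:,2]>88)&(P[:,2]<96)&(P[:,1]>a)&(P[:,1]<b)]
    print("tab",cv2.minAreaRect(t[:,:2].astype(np.float32)),np.median(t[:,2]),np.percentile(t[:,2],[5,95]))
for lo in range(-64,6,3):
    k=P[(abs(P[:,0])<26)&(abs(P[:,0])>16)&(P[:,1]>=lo)&(P[:,1]<lo+3)&(P[:,2]<110)]
    if len(k)>9:print(lo,len(k),np.percentile(k[:,2],[5,50,95]).round(1))
E
```

```text
clk 17.525 tcp [427.9  89.1 201.2] yawx -87.0 w 50.2 F [-0.7 -0.  -0.9]
tab ((-0.37865352630615234, -32.32144546508789), (25.18977928161621, 9.696508407592773), 0.40327292680740356) 91.3932717797736 [89.97405493 92.65541422]
tab ((-0.375640869140625, -12.623233795166016), (9.304296493530273, 25.76504135131836), 89.90221405029297) 91.45236583581669 [89.87935889 92.6627403 ]
-64 57 [ 5.2 21.8 24.4]
-61 50 [18.3 21.1 23.7]
-55 35 [46.1 47.2 48.3]
-52 99 [42.7 45.8 47.9]
-49 107 [35.6 38.8 42.8]
-46 81 [29.7 32.6 35.3]
-43 42 [37.  40.  42.2]
-40 63 [43.8 45.3 46.2]
-37 67 [44.7 45.6 47. ]
-34 79 [44.5 45.6 46.7]
-31 72 [44.8 45.9 47.1]
-28 88 [41.8 44.7 46.4]
-25 83 [35.7 37.9 41.6]
-22 40 [38.6 41.1 43.1]
-19 86 [44.4 45.6 46.8]
-16 64 [44.5 45.7 47.1]
-13 63 [44.5 45.7 46.8]
-10 84 [44.4 45.9 46.9]
-7 62 [39.8 42.8 45.7]
-4 62 [35.3 38.5 42.5]
-1 71 [40.7 41.9 42.7]
2 76 [40.8 41.9 43. ]
5 63 [40.3 41.8 42.8]
```

View pics/w6.png

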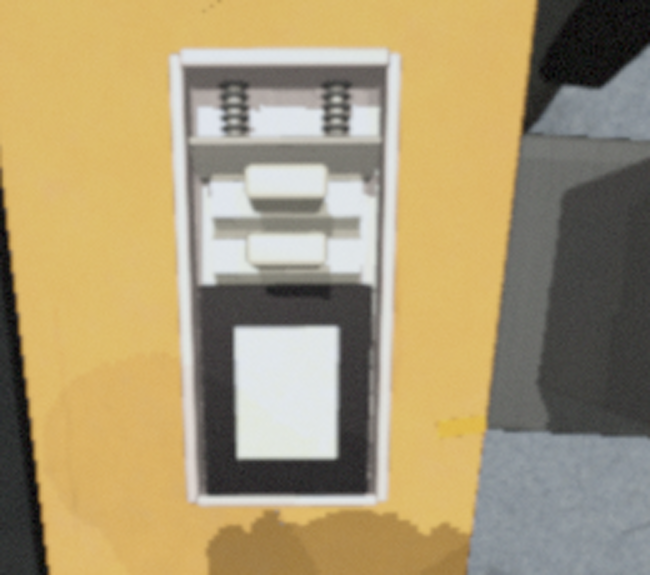

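Both spacers stand upright on the floor: shoulders at 46 mm (6 + 40), tab tops level at about 92 mm. They sit side by side at v −12.6 and −32.3, and the plate has been pushed back about 2 mm. The gripper is clear, so I'm handing in.

```bash
python3 -c "from bench import *; print(job_done())"
```

```text
the job is handed in; nothing more can be done
None
```

Both thin spacers stand upright and side by side on the rack floor, held snug between the slide box and the sprung plate; the thick spacer was never touched, and the job was handed in at about 17.5 s.

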